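# Fit the V-head support post in the bench holder and lock it

## Task

Set up the work support: first pull the holder's lock knob all the way out, then take the post with the V-shaped head out of the stand, lower it (do not drop it) into the holder's square tube until it is fully down on the floor of the tube, then push the lock knob fully home so that the bolt locks the post. Leave the other two posts standing in the stand and do not disturb the other things on the bench.

Things in the scene. Friction and masses are not known exactly. Their poses are not given: they have to be found in the camera images.
- holder: fixed steel holder: base plate 130 x 100 x 10 mm with an upright square tube on its centre, outside 46 x 46 mm, top at z = 100 mm, bore 32.4 x 32.4 mm chamfered 3 mm at the mouth, sides along the holder's x and y. Origin: underside, on the tube's axis. The lock bolt leaves the tube along -x, 60 mm above the bench, through a guide block (34 mm wide, top at 77 mm) that ends 48 mm from the axis
- tube_floor (a point): centre of the tube's inner floor, 10 mm above the bench; axes as the holder's
- tube_mouth (a point): centre of the tube's open top, 100 mm above the bench, 90 mm above tube_floor; axes as the holder's
- lock_bolt (a joint): slide of the round lock bolt, in m: 0 = fully home (tip 7 mm inside the bore, blocking it or locking the post by its waist), 0.030 = fully out at its stop (bore free). It moves out along the holder's -x. Over-centre detent: about 5 N to start it either way; past the middle (0.015) it snaps to the nearer end and stays
- knob (a point): centre of the black block-shaped knob on the bolt's outer end: 22 mm along the slide (holder x), 44 mm across it (holder y), 45 mm high (z = 40 to 85 mm); 91 mm from the tube's axis when home, 121 mm when out, on the holder's -x side. 32 mm free between knob and guide block when home. Axes as the holder's
- stand: fixed grey block 240 x 60 x 50 mm (long side along its x) with three square pockets 33 x 33 mm, 45 mm deep, in a row at x = -80, 0 and +80 mm from its centre, one post standing in each. Origin: centre of its underside
- post_vee: the post to fit: steel, 0.3 to 0.65 kg, 168 mm tall. Shank 30 x 30 mm, square waist (14 mm) from 40 to 60 mm above the foot, lowest 5 mm of the foot 26 mm square. V-notched head from 120 mm up: block 60 mm along its x, 30 mm along y, then two prongs. Its y faces are flush, 30 mm apart, from 60 mm to the top. Origin: centre of the foot, z up. Fits the tube any of four ways round
- post_flat: another post of the same shank, with a flat-topped rectangular head 60 x 30 mm, 156 mm tall; stays in the stand. Origin: centre of the foot
- post_ball: another post of the same shank, with a ball head 38 mm across, 167 mm tall; stays in the stand. Origin: centre of the foot
- flask: bystander: dark vacuum flask, 84 mm across, 250 mm tall, standing; origin at its underside
- tumbler: bystander: dark steel cup, 80 mm across, 95 mm tall, standing; origin at its underside
- hammer: bystander: hammer lying on the bench; origin on its handle
- wrench: bystander: wrench lying on the bench; origin on it
- tape_measure: bystander: black tape measure 75 x 42 x 70 mm, standing; origin at its underside
- angle_offcut: bystander: piece of steel angle 120 mm long, legs 40 mm, lying between the holder and the stand; origin at its underside
- jar: bystander: steel can 72 mm across, 85 mm tall; origin at its underside

How it is judged:
On the way, in this order (a step that is already met when the one before it is completed fails the run):
1. the lock bolt is pulled out, with the V-head post still in the stand (value of joint lock_bolt above 0.024 m and z of post_vee in the frame of stand below 0.02 m), for 0.2 s.
2. the V-head post is lifted clear of the stand (z of post_vee in the frame of stand above 0.055 m), for 0.1 s.
3. the V-head post stands on the tube's floor, with the bolt still out (horizontal distance between post_vee and tube_floor below 0.004 m and z of post_vee in the frame of tube_floor below 0.004 m and angle between post_vee's own z axis and vertical below 0.05 rad and value of joint lock_bolt above 0.024 m), for 0.2 s.
4. the lock bolt is pushed home (horizontal distance between post_vee and tube_floor below 0.004 m and z of post_vee in the frame of tube_floor below 0.004 m and angle between post_vee's own z axis and vertical below 0.05 rad and value of joint lock_bolt below 0.004 m), for 0.2 s.
At the end, for the whole second after the job is handed in: the V-head post stands still and upright (within 0.05 rad) in the holder's tube, its foot within 4 mm of the tube's floor and 4 mm of its axis; the lock bolt is home (below 4 mm); the two other posts stand in the stand within 15 mm of where they were (all of step 4 and linear speed of post_vee below 0.02 m/s and distance of each of post_flat, post_ball from where it was at the start of the episode below 0.015 m); the robot touches nothing.
It fails at once if the post is dropped down the tube (faster than 0.6 m/s inside it) (horizontal distance between post_vee and tube_floor below 0.012 m and z of post_vee in the frame of tube_floor below 0.088 m and linear speed of post_vee above 0.6 m/s).
It fails at once if one of the other posts is moved more than 30 mm (distance of any of post_flat, post_ball from where it was at the start of the episode above 0.03 m).
It fails at once if a bystander is moved more than 30 mm or tipped over (distance of any of flask, tumbler, hammer, wrench, tape_measure, angle_offcut, jar from where it was at the start of the episode above 0.03 m or angle between any of flask, tumbler, tape_measure, jar's own z axis and vertical above 0.5 rad).
It also fails if it takes over 69 s, if anything falls off the work surface, if the arm or the gripper's body presses on something with over 40 N, if the wrist force passes 120 N, or if a joint passes its speed limit or range.

## Robot

A 6-joint arm with a two-finger parallel gripper is mounted at the origin on the work surface. World frame = base frame: x ahead of the robot, y to its left, z up, the work surface at z = 0. Lengths are in m, angles in rad, forces in N, time in s.
With the tool pointing down it reaches from about 0.35 to 0.975 m from the base axis. Payload 7.1 kg.
Tool frame: the origin (TCP) lies midway between the tips of the shut fingers; the grasp point (between the pads) lies 19 mm behind it; z points along the fingers, y is the line along which they close (so a half turn about z gives the same grasp; the last joint's range is limited). The gripper opens to 88 mm and grips with 3 to 60 N. Pads are 20 mm wide; open, the fingers measure 115 mm over their backs; the gripper's body (75 mm by 178 mm) begins 61 mm behind the grasp point.
Start: joints at [-1.303, 0.423, 1.63, -0, 1.089, -0.019], TCP at [0.177, -0.599, 0.223] pointing down, gripper open.
Joint ranges: [-3, 3], [-0.9, 2.11], [0.09, 2.58], [-1.31, 4.45], [0.11, 2.69], [-2.54, 2.54]. Speed limits (rad/s): [2.39, 2.39, 3.01, 3.14, 3.14, 3.14].

## Interface

Orientations are given as a unit quaternion [w, x, y, z].
In Python, from station import manip, kin, viewer, nets gives the robot as it stands. Calls block until the motion is done:
- manip.move_pose(position, orientation): joint-space move of the TCP to a pose.
- manip.movel(position, frame=None, v=0.15, until_force=None): straight line of the TCP; frame=None keeps the orientation; v is the mean speed in m/s. With until_force (N) it stops when the force on the tool has changed by that much, and returns True; else False.
- manip.movej(angles): joint-space move.
- manip.command_gripper(opening): opening from 0.0 (shut) to 1.0 (fully open); the grip force is fixed at half the most; returns when the fingers have stopped.
- manip.wait(seconds).
- kin.inverse_kinematics(position, orientation): joint angles nearest the present ones, or None.
- viewer.read_camera(name): name is "side" or "top"; returns the picture (420x560x3 uint8, red, green, blue); there is no depth.
- viewer.camera_info(name): a dict with "intrinsics" (3x3 intrinsics, pixels), "T" (4x4, takes a point from camera to world coordinates). Camera axes: x right, y up, looking along -z (the intrinsics and any distortion apply to the point x, -y, -z); pixel columns grow to the right and rows downward; lengths in m; the calibration is good to about 2 mm. A picture is of the moment at which its call begins. camera_info takes no time and is no camera call.
A pose or a line that the arm cannot do raises manip.MotionError and nothing moves.
- manip.job_done(): hands the job in; it is judged then, once.
Trained networks look in the newest picture that a camera, given by its name, has taken for a name from the list of things; names that differ only in an ending like _2 or _b are one class to them, and where a whole thing is asked for, a point or a joint stands for the part that bears it (a point fixed in the world has none). Each returns a list of dicts, best first, with "conf" (0 to 1); they miss things now and then, are a little off and sometimes report something else, mostly with a low value. They report only what shows in the picture. A call takes as long as a camera call.
- nets.recognise(camera, query): "bbox" ([centre column, centre row, width, height] in pixels, round what is visible of it).
Readings, each from a call of its own:
- manip.get_time(): time.
- manip.get_joint_pos(): joint angles.
- manip.get_qvel(): joint speeds.
- manip.get_effort(): joint torques, N m.
- manip.get_tcp_pos(): TCP position.
- manip.get_ee_rot(): TCP orientation.
- manip.get_ft_force(): force on the tool from outside, world axes, zero at the start.
- manip.get_ft_torque(): the same for the moment, N m.
- manip.get_grip_width(): opening from 0.0 (shut) to 1.0 (fully open).
- manip.get_finger_force(): force on a finger pad.
Only numpy, scipy, OpenCV 4.12 (cv2) and the standard library are available. Lean on these libraries where they do the work, as an engineer would, in place of code of your own. Each camera call takes 0.05 s, during which the arm holds its last target. There are 200 camera calls.

## Working session

There is one attempt and no reset: what is moved stays moved. The work goes in short steps, each a Python script; the robot and the scene stay as the last script left them, time stands still between calls to the robot, and variables do not carry over. Pictures are saved under pics/ and viewed, at most 10 in all, crops included, and the job is handed in when it is done.

```bash
mkdir -p pics; ls; python3 - <<'E'
from station import manip,kin,viewer,nets
import cv2,numpy as np
np.set_printoptions(precision=4,suppress=True)
for c in("top","side"):
    im=viewer.read_camera(c); cv2.imwrite(f"pics/{c}0.png",cv2.resize(im[:,:,::-1],(800,600),interpolation=cv2.INTER_CUBIC)); np.save(f"pics/{c}0.npy",im)
    i=viewer.camera_info(c); print(c,i)
    for n in["holder","knob","stand","post_vee","post_flat","post_ball","flask","tumbler","angle_offcut","jar","hammer","wrench","tape_measure"]:
        print(n,[(np.round(d["bbox"],1).tolist(),round(d["conf"],2)) for d in nets.recognise(c,n)[:2]])
print(manip.get_time(),manip.get_ee_rot())
E
```

```text
pics
station.py
top {'intrinsics': array([[381.3602,   0.    , 277.7672],
       [  0.    , 381.3602, 202.7893],
       [  0.    ,   0.    ,   1.    ]]), 'T': array([[ 0.0062,  0.9942, -0.1078,  0.42  ],
       [-1.    ,  0.0062, -0.0004, -0.0295],
       [ 0.0003,  0.1078,  0.9942,  1.2583],
       [ 0.    ,  0.    ,  0.    ,  1.    ]])}
holder [([217.7, 205.9, 44.0, 57.7], 0.91), ([341.4, 203.3, 17.1, 22.5], 0.69)]
knob [([227.3, 184.6, 19.0, 21.8], 0.65)]
stand [([335.5, 209.1, 26.3, 77.0], 0.6)]
post_vee [([341.5, 203.3, 14.6, 23.3], 0.54)]
post_flat [([340.6, 176.2, 17.2, 22.7], 0.56)]
post_ball [([336.1, 231.0, 17.7, 8.6], 0.54), ([334.5, 209.6, 23.4, 75.1], 0.35)]
flask [([109.0, 189.6, 54.8, 31.1], 0.7), ([407.6, 177.9, 28.9, 26.1], 0.56)]
tumbler [([407.8, 176.2, 29.7, 24.6], 0.69)]
angle_offcut [([271.7, 162.2, 17.8, 36.8], 0.87)]
jar [([420.2, 239.6, 32.0, 23.9], 0.65)]
hammer [([152.3, 293.4, 33.5, 82.5], 0.93)]
wrench [([262.1, 249.1, 31.5, 48.9], 0.9)]
tape_measure [([263.9, 247.3, 30.9, 46.0], 0.66), ([265.4, 129.8, 12.1, 26.8], 0.52)]
side {'intrinsics': array([[464.2
[... 322 characters left out ...]
 68.4], 0.71), ([312.9, 148.7, 19.9, 39.6], 0.63)]
knob [([230.4, 229.0, 16.5, 29.4], 0.56)]
stand [([327.1, 183.1, 66.4, 57.1], 0.9), ([346.4, 180.1, 15.6, 32.7], 0.15)]
post_vee [([327.0, 160.5, 17.2, 40.2], 0.97)]
post_flat [([313.9, 148.8, 19.4, 35.8], 0.6)]
post_ball [([346.7, 178.9, 16.8, 33.0], 0.85)]
flask [([127.7, 296.0, 54.9, 69.6], 0.65)]
tumbler [([350.9, 128.6, 22.6, 32.6], 0.74)]
angle_offcut [([247.9, 193.8, 28.4, 34.2], 0.62)]
jar [([399.8, 150.7, 21.8, 28.2], 0.78)]
hammer [([259.8, 375.9, 91.8, 88.3], 0.77)]
wrench [([305.6, 251.9, 29.7, 52.5], 0.72)]
tape_measure [([219.8, 173.1, 27.9, 27.5], 0.89), ([238.3, 247.4, 41.7, 63.1], 0.59)]
1.4 [-0.      0.9897  0.1429 -0.    ]
```

```bash
python3 - <<'E'
import cv2,numpy as np
t=np.load("pics/top0.npy")[120:270,180:380,::-1]; cv2.imwrite("pics/topc.png",cv2.resize(t,(800,600),interpolation=cv2.INTER_CUBIC))
t=np.load("pics/side0.npy")[120:290,190:390,::-1]; cv2.imwrite("pics/sidec.png",cv2.resize(t,(700,595),interpolation=cv2.INTER_CUBIC))
E
```

```text
(no output)
```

View pics/topc.png

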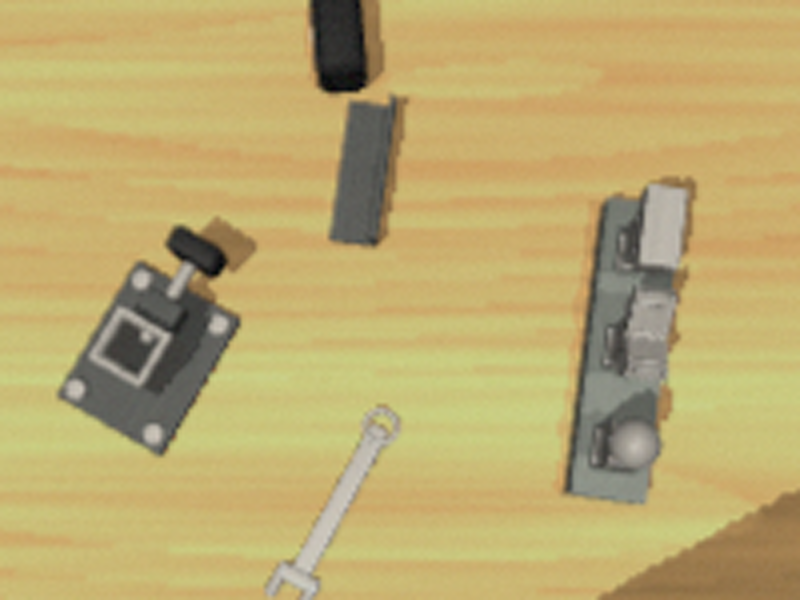

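View pics/sidec.png

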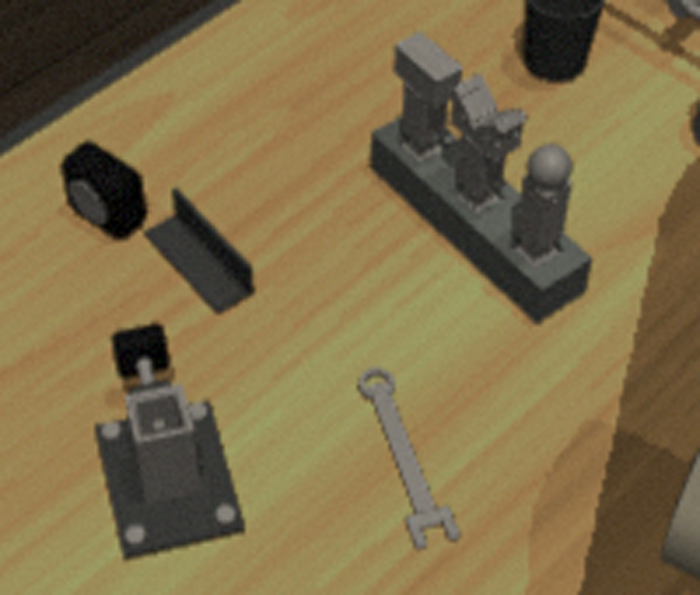

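View pics/top0.png

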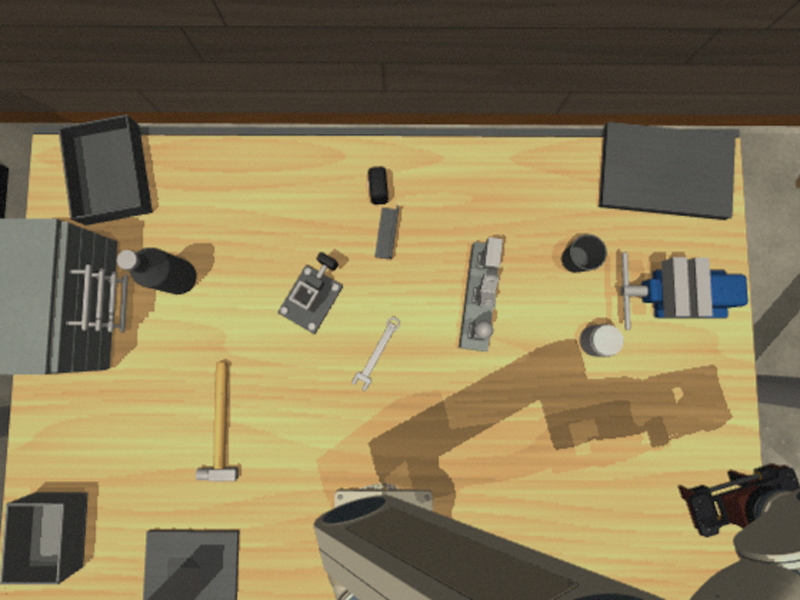

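The top view shows the holder at about (212,206) with its knob toward upper right, and the stand at (335,209) with its posts ordered flat, vee, ball from far to near. The heads lie along the stand's long side. I'll fit poses from corner picks and check them with an overlay.

```bash
cat > h.py <<'E'
import numpy as np,cv2
from scipy.optimize import least_squares
from station import manip,kin,viewer,nets
np.set_printoptions(precision=4,suppress=True)
INF={c:viewer.camera_info(c) for c in("top","side")}
def proj(c,P):
    T=INF[c]["T"]; q=(np.atleast_2d(P)-T[:3,3])@T[:3,:3]; q=q*[1,-1,-1]
    u=q@INF[c]["intrinsics"].T; return u[:,:2]/u[:,2:]
def place(p,M):
    M=np.atleast_2d(M); c,s=np.cos(p[2]),np.sin(p[2])
    return np.c_[p[0]+c*M[:,0]-s*M[:,1],p[1]+s*M[:,0]+c*M[:,1],M[:,2]]
def fit(obs,p0):  # obs: (cam, model pt, pixel)
    f=lambda p:np.concatenate([proj(c,place(p,m))[0]-u for c,m,u in obs])
    return least_squares(f,p0,loss="soft_l1")
def tq(yaw): # tool pointing down, tool y axis at angle yaw in world
    a=yaw+np.pi/2  # Rz(a')*Rx(pi): y -> -(−sin,cos)
    return np.array([0,np.cos(a/2),np.sin(a/2),0])
E
cat > fit.py <<'E'
from h import *
t=lambda u,v:np.array([180+(u+.5)/4-.5,120+(v+.5)/4-.5])
s=lambda u,v:np.array([190+(u+.5)/3.5-.5,120+(v+.5)/3.5-.5])
m=.001
H=[("top",(-65,-50,10),t(137,262)),("top",(-65,50,10),t(240,318)),("top",(65,50,10),t(163,453)),("top",(65,-50,10),t(59,395)),
("side",(-65,-50,10),s(97,424)),("side",(-65,50,10),s(208,402)),("side",(65,50,10),s(243,525)),("side",(65,-50,10),s(124,548)),
("top",(-23,-23,100),t(122,304)),("top",(-23,23,100),t(172,333)),("top",(23,23,100),t(139,386)),("top",(23,-23,100),t(90,356)),
("side",(-23,-23,100),s(127,393)),("side",(-23,23,100),s(182,386)),("side",(23,23,100),s(191,430)),("side",(23,-23,100),s(135,437))]
H=[(c,np.array(p)*m,u) for c,p,u in H]
r=fit(H,[.45,.12,2.62]); hp=r.x; print("holder",r.x,np.sqrt(np.mean(r.fun**2))); print(r.fun.reshape(-1,2))
# stand x pointing away from robot (towards flat post)
S=[("top",(120,30,50),t(607,197)),("top",(-120,30,50),t(566,493)),("top",(-120,-30,50),t(648,503)),
("side",(120,30,50),s(372,133)),("side",(-120,30,50),s(537,297)),("side",(-120,-30,50),s(589,258)),("side",(-120,30,0),s(540,322)),("side",(120,30,0),s(373,166))]
S=[(c,np.array(p)*m,u) for c,p,u in S]
r=fit(S,[.45,-.2,0]); sp=r.x; print("stand",r.x,np.sqrt(np.mean(r.fun**2))); print(r.fun.reshape(-1,2))
np.save("pose.npy",[hp,sp])
def box(x,y,z0,z1,cx=0,cy=0):
    P=[(cx+a*x,cy+b*y,z) for z in(z0,z1) for a,b in((-1,-1),(-1,1),(1,1),(1,-1))]
    return np.array(P)*m,[(0,1),(1,2),(2,3),(3,0),(4,5),(5,6),(6,7),(7,4)]
out=[]
for nm,p,boxes in(("holder",hp,[box(65,50,0,10),box(23,23,100,100),box(11,22,40,85,-91)]),
  ("stand",sp,[box(120,30,0,50)]+[box(30,15,125,161,80)]+[box(30,15,125,173)])):
    row=[]
    for c in("top","side"):
        im=np.load(f"pics/{c}0.npy")[:,:,::-1]; o=proj(c,place(p,(0,0,.05)))[0].astype(int)-[32,45] if nm=="holder" else proj(c,place(p,(0,0,.05)))[0].astype(int)-[32,45]
        k=6; im=cv2.resize(im[o[1]:o[1]+88,o[0]:o[0]+66],None,fx=k,fy=k,interpolation=cv2.INTER_CUBIC).copy()
        for P,E in boxes:
            u=((proj(c,place(p,P))-o+.5)*k-.5).round().astype(int)
            for a,b in E: cv2.line(im,u[a].tolist(),u[b].tolist(),(0,0,255),1)
        row.append(im)
    cv2.imwrite(f"pics/ov_{nm}.png",np.hstack(row))
E
python3 fit.py
```

```text
holder [0.5342 0.1708 2.6211] 0.6731973511144627
[[ 0.3103 -0.8268]
 [ 0.5202  0.2592]
 [-0.6189  0.7096]
 [-0.7428 -0.1702]
 [-1.0145 -0.4992]
 [ 0.2977 -1.4993]
 [ 0.4653 -0.2061]
 [-0.4307  1.4187]
 [-0.3692  0.2034]
 [ 0.0055  0.4652]
 [ 0.4533  0.2086]
 [-0.2023  0.1413]
 [-0.7761  0.0408]
 [-0.1718 -1.5213]
 [ 0.8217 -0.7962]
 [ 0.1639  0.9259]]
stand [ 0.5383 -0.2148 -0.1445] 0.9115052400983814
[[ 0.4788  0.1101]
 [ 0.4487  0.2593]
 [-1.1746  0.6354]
 [-0.3941 -0.7147]
 [ 0.8736 -2.2032]
 [ 0.5833 -0.1075]
 [-1.6644  0.6857]
 [-1.0307  0.2491]]
```

View pics/ov_holder.png

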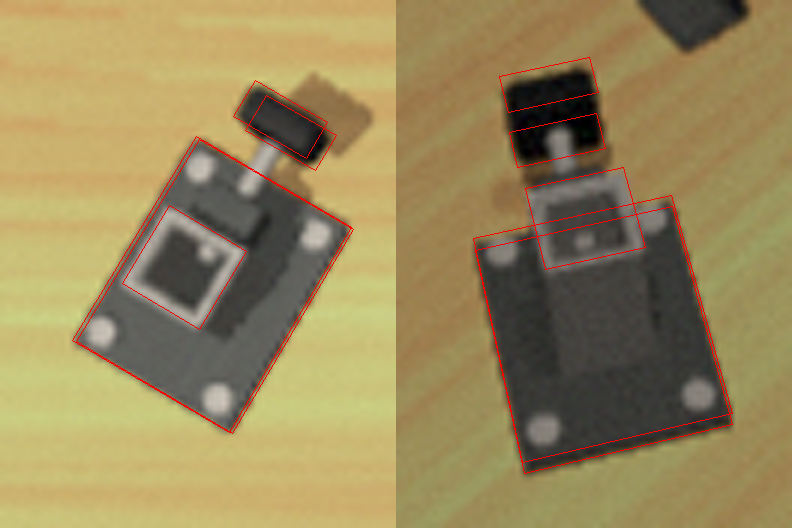

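View pics/ov_stand.png

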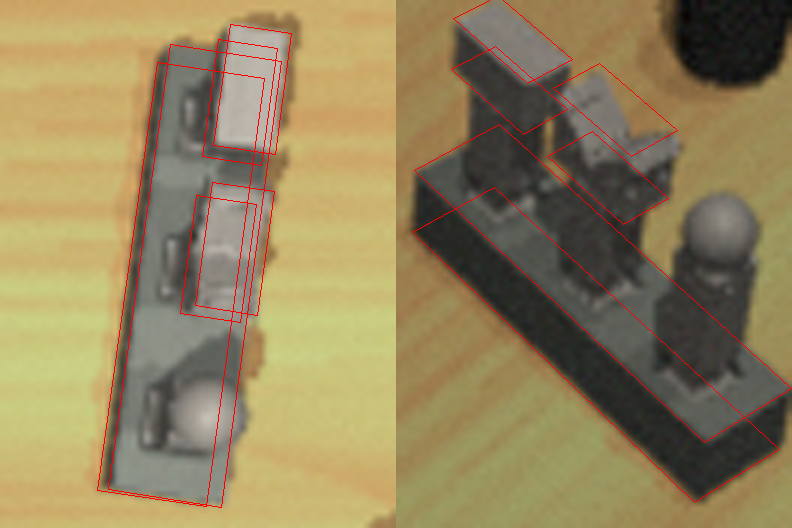

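The overlays agree to about 2 mm for holder and stand, and the vee head matches well. Next is the knob: grip it across (holder y) and pull along holder -x.

```bash
cat >> h.py <<'E'
hp,sp=np.load("pose.npy")
def ik(p,yaw):
    best=None; q0=manip.get_joint_pos()
    for k in(0,np.pi,-np.pi):
        q=kin.inverse_kinematics(list(p),tq(yaw+k).tolist())
        if q is not None and (best is None or abs(q[5])<abs(best[0][5])): best=(np.array(q),tq(yaw+k).tolist())
    return best
def snap(n,c0,c1,k=6,w=66,h=88): # crops centred on world points c0(top), c1(side)
    row=[]
    for c,pt in(("top",c0),("side",c1)):
        im=viewer.read_camera(c); np.save(f"pics/{n}_{c}.npy",im); o=proj(c,pt)[0].astype(int)-[w//2,h//2]; o=np.maximum(o,0)
        print(c,"origin",o,"scale",k); row.append(cv2.resize(im[o[1]:o[1]+h,o[0]:o[0]+w,::-1],(w*k,h*k),interpolation=cv2.INTER_CUBIC))
    cv2.imwrite(f"pics/{n}.png",np.hstack(row))
E
cat > s1.py <<'E'
from h import *
k=place(hp,(-.091,0,0))[0]; d=place(hp,(-1,0,0))[0]-place(hp,(0,0,0))[0]
p=manip.get_tcp_pos(); manip.movel([p[0],p[1],.30],v=.25)
up=k+[0,0,.25]; q,o=ik(up,hp[2]+np.pi/2); print(q)
manip.movej(q.tolist()); print(manip.get_time(),manip.get_tcp_pos(),up)
print("touch",manip.movel((k+[0,0,.12]).tolist(),v=.25),manip.movel((k+[0,0,.048]).tolist(),v=.08,until_force=8),manip.get_tcp_pos())
manip.command_gripper(0.0); print("w",manip.get_grip_width(),manip.get_finger_force(),manip.get_ft_force())
g=np.array(manip.get_tcp_pos())
print(manip.movel((g+d*.036).tolist(),v=.05,until_force=25)); e=np.array(manip.get_tcp_pos()); print("moved",(e-g)@d,manip.get_ft_force(),manip.get_grip_width(),manip.get_time())
E
python3 s1.py
```

```text
[ 0.1829  0.3959  1.6042 -0.      1.1415 -0.8674]
4.8333 [0.6134 0.1247 0.2501] [0.6132 0.1255 0.25  ]
touch False False [0.6136 0.1256 0.0484]
w 0.49784161329337584 29.999398291110992 [ 3.7802  6.6608 -2.7635]
True
moved 0.030881958380150988 [-1.9521  1.0596  4.7733] 0.49302683457170066 7.9833
```

```bash
cat > s2.py <<'E'
from h import *
manip.command_gripper(1.0)
g=np.array(manip.get_tcp_pos()); manip.movel((g+[0,0,.23]).tolist(),v=.25)
c=place(sp,(0,0,0))[0]; q,o=ik(c+[0,0,.28],sp[2]+np.pi/2); print(q)
manip.movej(q.tolist()); print(manip.get_time(),manip.get_tcp_pos(),c)
snap("pulled",place(hp,(-.05,0,.06)),place(hp,(-.05,0,.06)))
E
python3 s2.py
```

```text
[-0.4001  0.2952  1.6786 -0.      1.1677  1.3151]
11.7833 [ 0.5384 -0.2145  0.2797] [ 0.5383 -0.2148  0.    ]
top origin [189 149] scale 6
side origin [199 186] scale 6
```

View pics/pulled.png

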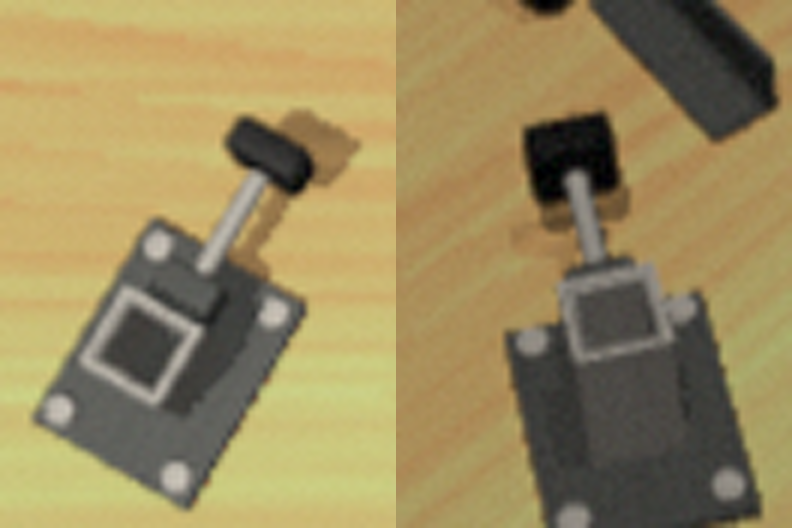

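The bolt is out (knob moved from (230,184) to about (234,174) in top) and the bore is clear. Now grasping the vee post.

```bash
cat > s3.py <<'E'
from h import *
print("mouth proj",proj("top",place(hp,(0,0,.1))),proj("side",place(hp,(0,0,.1))), "seen (212.2,206.2) (235.1,237.8)")
c=place(sp,(0,0,0))[0]
print(manip.movel((c+[0,0,.2]).tolist(),v=.25),manip.movel((c+[0,0,.104]).tolist(),v=.1,until_force=8),manip.get_tcp_pos())
manip.command_gripper(0.0); print("w",manip.get_grip_width()*88,manip.get_finger_force(),manip.get_ft_force())
f0=np.array(manip.get_ft_force())
print(manip.movel((c+[0,0,.104+.03]).tolist(),v=.05,until_force=25),np.array(manip.get_ft_force())-f0)
print(manip.movel((c+[0,0,.104+.16]).tolist(),v=.15),manip.get_ft_force(),manip.get_ft_torque(),manip.get_grip_width()*88,manip.get_time())
t=np.array(manip.get_tcp_pos()); print(t)
snap("held",t-[0,0,.06],t-[0,0,.06])
E
python3 s3.py
```

```text
mouth proj [[212.2847 206.0512]] [[235.0158 236.7981]] seen (212.2,206.2) (235.1,237.8)
False False [ 0.5388 -0.215   0.1046]
w 29.92374234834007 29.95759101700969 [ 0.043  -0.0381  1.1295]
False [-0.5673 -0.2638 -5.888 ]
False [-0.4083  0.6458 -4.1784] [0.0432 0.0372 0.0443] 29.972667860913553 16.15
[ 0.5376 -0.2145  0.2629]
top origin [311 158] scale 6
side origin [296  95] scale 6
```

View pics/held.png

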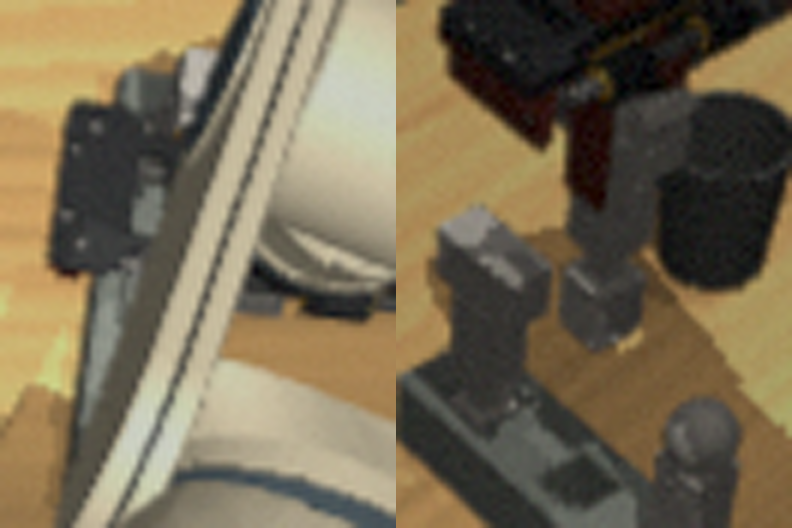

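Held at 29.9 mm width with the shank hanging free. The other posts still stand. I'll check the post's offset in the hand against its lower block in the side view.

```bash
python3 - <<'E'
from h import *
t=np.array(manip.get_tcp_pos()); R=manip.get_ee_rot(); print(R)
p=[t[0],t[1],sp[2]]; fz=t[2]-.099
im=np.load("pics/held_side.npy")[:,:,::-1]; o=np.array([330,120]); k=12
im=cv2.resize(im[o[1]:o[1]+50,o[0]-15:o[0]+50],None,fx=k,fy=k,interpolation=cv2.INTER_CUBIC); o=o-[15,0]
def bx(w,z0,z1,ww=None):
    ww=ww or w
    for z in(z0,z1):
        P=[(a*w*.001,b*ww*.001,fz+z*.001) for a,b in((-1,-1),(-1,1),(1,1),(1,-1))]
        u=((proj("side",place(p,P))-o+.5)*k-.5).round().astype(int); cv2.polylines(im,[u],True,(0,0,255),1); 
bx(15,5,40); bx(15,60,120); bx(30,120,140,15); bx(13,0,0)
cv2.imwrite("pics/hold_ov.png",im)
E
```

```text
[-0.0004  0.9974 -0.0722 -0.0011]
```

View pics/hold_ov.png

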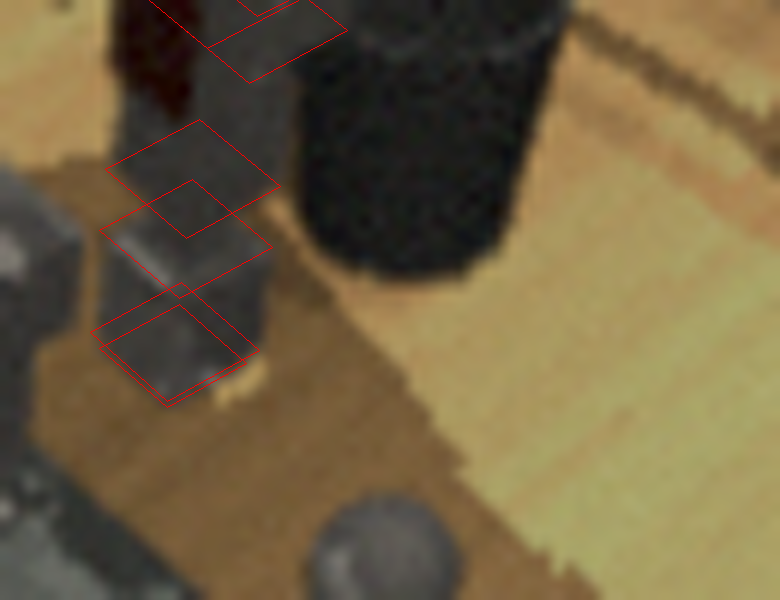

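Offset in hand is below about 1 mm and the foot height matches. Carry to the mouth and lower with force guarding.

```bash
cat > s4.py <<'E'
from h import *
t=np.array(manip.get_tcp_pos()); manip.movel([t[0],t[1],.305],v=.2)
h=place(hp,(0,0,0))[0]
c=[ik(h+[0,0,.305],hp[2]+a) for a in(0,np.pi/2)]; q0=np.array(manip.get_joint_pos())
q,o=min(c,key=lambda r:abs(r[0]-q0).max()); print(q0,q)
manip.movej(q.tolist()); print(manip.get_time(),manip.get_tcp_pos(),h)
manip.movel((h+[0,0,.099+.115]).tolist(),v=.15); manip.wait(.2)
f0=np.array(manip.get_ft_force()); print(f0)
print(manip.movel((h+[0,0,.099+.075]).tolist(),v=.04,until_force=10),manip.get_tcp_pos(),np.array(manip.get_ft_force())-f0)
manip.wait(.2); print(np.array(manip.get_ft_force())-f0,manip.get_ft_torque(),manip.get_time())
print((np.array(manip.get_tcp_pos())-h))
E
python3 s4.py
```

```text
[-0.4002  0.2706  1.6534  0.      1.2164  1.3151] [ 0.2882  0.2419  1.6916 -0.      1.2082  0.8087]
18.0417 [0.5345 0.1699 0.3048] [0.5342 0.1708 0.    ]
[-0.0121  0.6855 -3.9281]
False [0.5345 0.1708 0.1743] [ 0.0429 -1.4318 -0.0896]
[ 0.6378 -1.0186  0.1154] [-0.0667 -0.0243  0.0003] 20.35
[0.0001 0.     0.1742]
```

```bash
cat > s5.py <<'E'
from h import *
h=place(hp,(0,0,0))[0]; f0=np.array(manip.get_ft_force())
print(manip.movel((h+[0,0,.104]).tolist(),v=.05,until_force=10)); print(np.array(manip.get_tcp_pos())-h,np.array(manip.get_ft_force())-f0)
manip.wait(.3); print(np.array(manip.get_tcp_pos())-h,np.array(manip.get_ft_force())-f0,manip.get_ft_torque(),manip.get_grip_width()*88,manip.get_time())
E
python3 s5.py
```

```text
True
[-0.0002 -0.      0.1087] [-1.1394  0.5111  8.8459]
[-0.0002 -0.      0.1087] [-1.3111  0.1414  8.8245] [-0.0277 -0.084   0.0064] 29.888990636270634 21.8333
```

```bash
cat > s6.py <<'E'
from h import *
h=place(hp,(0,0,0))[0]
manip.command_gripper(1.0); manip.wait(.3)
manip.movel((h+[0,0,.27]).tolist(),v=.2)
k=place(hp,(-.121,0,0))[0]; d=place(hp,(1,0,0))[0]-h
q,o=ik(k+[0,0,.25],hp[2]+np.pi/2); manip.movej(q.tolist())
snap("in",place(hp,(-.02,0,.1)),place(hp,(-.02,0,.1)))
print(manip.movel((k+[0,0,.13]).tolist(),v=.2),manip.movel((k+[0,0,.048]).tolist(),v=.08,until_force=8),manip.get_tcp_pos())
manip.command_gripper(0.0); print(manip.get_grip_width()*88,manip.get_ft_force(),manip.get_time())
g=np.array(manip.get_tcp_pos())
print(manip.movel((g+d*.036).tolist(),v=.05,until_force=25)); e=np.array(manip.get_tcp_pos()); print("moved",(e-g)@d,manip.get_ft_force(),manip.get_grip_width()*88,manip.get_time())
E
python3 s6.py
```

```text
top origin [182 156] scale 6
side origin [200 187] scale 6
False False [0.6397 0.1107 0.0486]
43.83383706088357 [ 2.8299  6.904  -2.8351] 28.375
True
moved 0.030678691315495568 [ 1.7252 -1.3393  1.1339] 44.088372689955506 29.025
```

View pics/in.png

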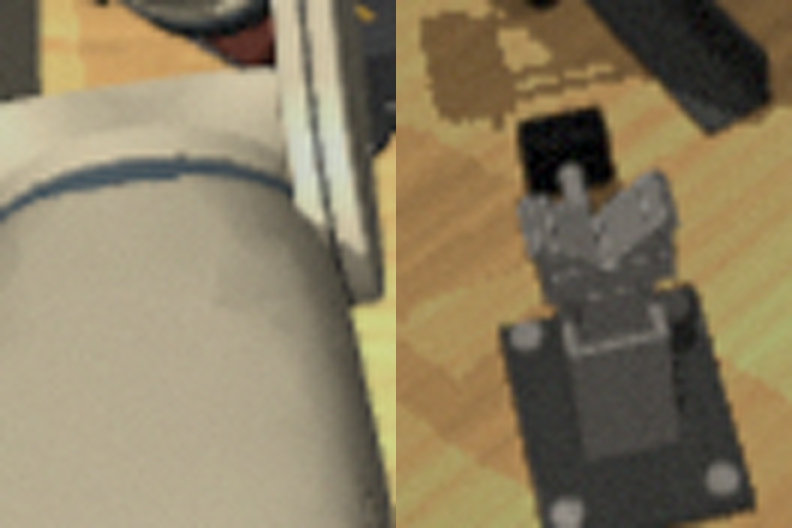

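The post stands upright in the tube, and the bolt went home: it moved 30.7 mm and stopped on force. Release, retreat clear and check once.

```bash
cat > s7.py <<'E'
from h import *
manip.command_gripper(1.0)
g=np.array(manip.get_tcp_pos()); manip.movel((g+[0,0,.25]).tolist(),v=.2)
q=np.array(manip.get_joint_pos()); q[0]-=1.2; manip.movej(q.tolist())
print(manip.get_time(),manip.get_tcp_pos(),manip.get_ft_force())
snap("final",place(hp,(-.02,0,.1)),place(hp,(-.02,0,.1)))
print("knob home/out px",proj("top",place(hp,[(-.091,0,.085),(-.121,0,.085)])))
E
python3 s7.py
```

```text
33.7583 [ 0.3412 -0.5245  0.2964] [-0.1783 -0.876   0.3185]
top origin [182 156] scale 6
side origin [200 187] scale 6
knob home/out px [[228.2663 181.3858]
 [233.2149 173.1742]]
```

View pics/final.png

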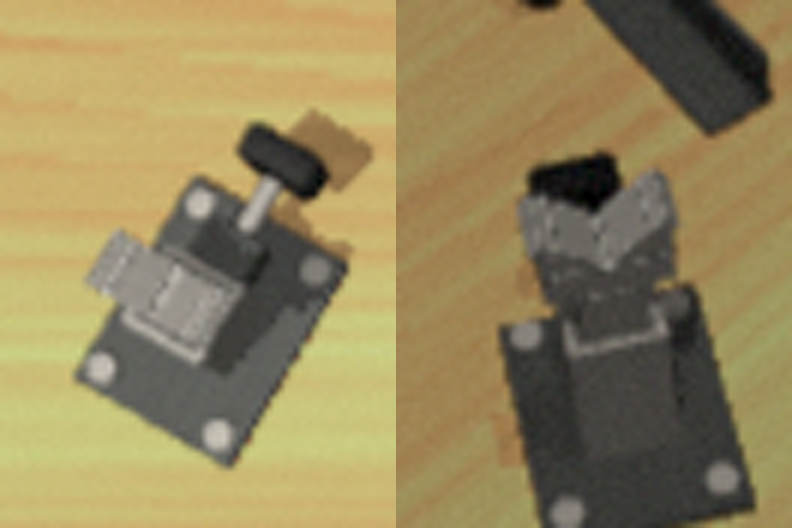

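The knob is at (228.5,181.7), which is the home pixel. The post is upright in the tube and the arm is clear.

```bash
python3 -c "
from station import manip
print(manip.job_done())"
```

```text
the job is handed in; nothing more can be done
None
```

I handed the job in at about 34 s of the 69 s limit: the V-head post is on the tube floor and the lock bolt is home, both confirmed in the last pictures; no verdict came back.

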